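# Feel a pump shaft's end float and lock it at mid-float

### The arm

A 6-joint arm with a two-finger parallel gripper is mounted at the origin on the work surface. World frame = base frame: x ahead of the robot, y to its left, z up, the work surface at z = 0. Lengths are in m, angles in degrees, forces in N, time in s.
With the tool pointing down it reaches from about 0.25 to 0.775 m from the base axis. Payload 4 kg.
Tool frame: the origin (TCP) lies midway between the tips of the shut fingers; the grasp point (between the pads) lies 19 mm behind it; y points along the fingers, z is the direction in which the jaws open and shut, and the axes are right-handed (so a half turn about y gives the same grasp; the last joint's range is limited). The gripper opens to 94 mm and grips with 3 to 60 N. Pads are 16 mm wide; open, the fingers measure 119 mm over their backs; the gripper's body (75 mm by 177 mm) begins 78 mm behind the grasp point.
Start: joints at [-75.178, 4.996, 78.535, -0, 96.463, -5.907], TCP at [0.195, -0.514, 0.206] pointing down, gripper open.
Joint ranges: [-177.83, 177.83], [-43.37, 116.18], [15.69, 146.23], [-61.86, 241.86], [9.47, 152.12], [-147.06, 147.06]. Speed limits (degrees/s): [159.86, 159.86, 180, 180, 180, 180].

### API

Orientations are given as [roll, pitch, yaw] about the fixed x, y, z axes, in that order (R = Rz(yaw) Ry(pitch) Rx(roll)).
In Python, from station import readout, vision, workorder, spot_in, cut_out, spot_point gives the robot as it stands. The module is installed in compiled form; this text tells all that it offers.
- The arm moves only by the shell command python3 -m jog 'ROWS' [OPENING]. ROWS is JSON, a list of rows, each an object of numbers: "tx", "ty", "tz": the shift along the world's x, y, z in m; "roll": the turn about the world's z in rad. A call has exactly 8 rows; each row is the pose to reach, as a shift and turn from the pose measured when the call began; what a row does not reach only later rows make up. A row lasts 1/10 s, in which the tool goes at most 50 mm and 8.59 degrees, less where a joint would pass 70% of its speed; a pose out of reach is approached as far as the arm can. A call with a gripper value outside its range is refused whole. OPENING is the opening, from -1 (shut) to 1 (fully open), set as the call begins (- or left out, the last holds). The fingers move at their own pace and stop on an object; the grip force is fixed at half the most. Time passes only in rows, so rows that repeat a pose let the fingers close, or fill a call up. It gives the time, the measured TCP pose, the force and the opening at its end, in the units of the state.
- readout.sense(): the state, without advancing time (a new reading comes with each control period).
- vision.get_image(name): name is "scene" or "top" or "wrist"; returns the picture (400x640x3 uint8, blue, green, red); there is no depth.
- vision.camera_info(name): a dict with "K" (3x3 intrinsics, pixels), "view" (4x4, takes a point from world to camera coordinates); the wrist camera has in their place "hand_eye" (4x4, takes a point from camera to tool coordinates, whose origin is the TCP and whose axes are the tool frame's). Camera axes: x right, y up, looking along -z (the intrinsics and any distortion apply to the point x, -y, -z); pixel columns grow to the right and rows downward; lengths in m; the calibration is good to about 2 mm. A picture is of the moment at which its call begins: read the wrist's pose just before it. camera_info takes no time and is no camera call.
- workorder.job_done(): hands the job in, once; it reports no verdict.
Trained networks look in the newest picture that a camera, given by its name, has taken for a name from the list of things; names that differ only in an ending like _2 or _b are one class to them, and where a whole thing is asked for, a point or a joint stands for the part that bears it (a point fixed in the world has none). Each returns a list of dicts, best first, with "score" (0 to 1); they miss things now and then, are a little off and sometimes report something else, mostly with a low value. They report only what shows in the picture. A call takes as long as a camera call.
- spot_in(label, camera): "location" ([x, y, z] in m, in the coordinates of the camera as it stood for that picture, good to about 4 mm: the middle of the surface that is visible of it).
- cut_out(label, camera): "pixels" (400x640 bool, what is visible of it).
- spot_point(label, camera): "location" ([x, y, z] in m, in the coordinates of the camera as it stood for that picture, good to about 4 mm: a listed point, or the origin of a listed thing).
The state is a dict: "clock": time; "joints": joint angles; "qd": joint speeds; "joint_efforts": joint torques, N m; "tcp_pos": TCP position; "tcp_rot": TCP orientation; "contact_force": force on the tool from outside, world axes, zero at the start; "moment": the same for the moment, N m; "finger_gap": finger opening in m.
Only numpy, scipy, OpenCV 4.12 (cv2) and the standard library are available. Lean on these libraries where they do the work, as an engineer would, in place of code of your own. Each camera call takes 0.05 s, during which the arm holds its last target. There are 200 camera calls.

### The job

Check the end float of the lab pump's shaft by its hub: with the lock pin still up, gently push the hub in along its axis until it rests firmly on its inner stop for a moment, then pull it out until it rests firmly on its outer stop for a moment, never forcing it. Then set the hub halfway between the two stops you felt, press the lock pin on top of it fully down into its groove, and let go, leaving the other things on the bench where they are.

Things in the scene. Friction and masses are not known exactly. Their poses are not given: they have to be found in the camera images.
- pump: Pump drive fixed to the bench: white housing about 160 x 130 mm, 150 mm tall. Origin: centre of its underside, on the bench; its z is up. Its front face, 84 mm from the origin along its own -x, carries the shaft hub; the hub's axis is level, along the pump's x at y = 0, 95 mm above the bench.
- hub: Bare aluminium barrel on the shaft: 34 mm diameter, 79 mm long, lying level; rear 5 mm is a 44 mm flange. Origin: on its axis, 24 mm from the free end: grip there, fingers either side from above. Axes as the pump's. Only slides along x (1.5 N friction, stays where left, does not turn). As built its origin is at x = -171 mm in the pump's frame; out is -x, in is +x.
- hub_end (a point): Centre of the hub's free end face. How far the hub can slide: the stops are inside, unseen. The inner one lies 2 to 26 mm inward of the as-built place, the outer one 2 to 26 mm outward, different every time and not symmetric; whole float 20 to 36 mm. The hub starts within 2 mm of the as-built place. Stops give 1 to 2 mm at 10 N; 5 to 8 N is a firm rest, above 16 N hurts the bearing.
- pin: Lock pin carried by the hub: black round cap, 18 mm diameter, 9 mm high, on a thin stem. Origin: centre of the cap's top; with the pin up, 40 mm above the hub's axis (135 mm above the bench) and 40 mm from the hub's origin towards the pump. Slides straight down 12 mm (1.5 N friction, stays where left).
- pin_nose (a point): The pin's blunt nose tip, hidden in the hub, 29 mm below the cap's top. Its groove is at the middle of the float and takes the nose up to about 1.7 mm off either way; further off, the pin stops on hard metal after 3 to 5 mm.
- rack: Bystander: orange tube rack, 85 x 125 x 45 mm, standing loose. Origin: centre of its underside.
- bottle: Bystander: white bottle with orange cap, 60 mm diameter, 150 mm tall, standing loose. Origin: centre of its underside.
- jar: Bystander: glass jar with blue lid, 64 mm diameter, 85 mm tall, standing loose. Origin: centre of its underside.

How it is judged:
By the outcome, as a careful person would: the job done as asked, in the order asked, and still so for the second after the job is handed in, with the robot touching nothing.
It also fails if it takes over 58 s, if anything falls off the work surface, if the arm or the gripper's body presses on something with over 40 N, if the wrist force passes 120 N, or if a joint passes its speed limit or range.

## Working session

There is one attempt and no reset: what is moved stays moved. The work goes in short steps, Python scripts to look and compute and a shell command to move; the robot and the scene stay as the last step left them, time stands still between calls to the robot, and variables do not carry over. Pictures are saved under pics/ and viewed, about 8 in all and at most 12, crops included, and the job is handed in when it is done.

```bash
mkdir -p pics; cat > h.py <<'E'
import numpy as np, cv2
from station import *
def w(cam,p):
    V=np.array(vision.camera_info(cam)["view"]); return (np.linalg.inv(V)@np.r_[p,1])[:3]
def pix(cam,p):
    c=vision.camera_info(cam);q=np.array(c["view"])@np.r_[p,1];q=np.array(c["K"])@[q[0],-q[1],-q[2]];return q[:2]/q[2]
E
python3 - <<'E'
from h import *
np.set_printoptions(precision=4,suppress=True)
s=readout.sense();print(s)
for cam in("scene","top"):
    im=vision.get_image(cam);cv2.imwrite(f"pics/{cam}0.png",im)
    c=vision.camera_info(cam);print(cam,[k for k in c],c["K"])
    for l in("pump","hub","hub_end","pin","rack","bottle","jar"):
        print(l,[(round(d["score"],2),w(cam,d["location"])) for d in spot_point(l,cam)[:2]])
E
```

```text
{'clock': 0.0, 'joints': array([-75.1786,   5.0386,  78.6232,  -0.0003,  96.4642,  -5.9068]), 'qd': array([-0.0524, -0.0158,  0.0697, -0.0531, -0.0496,  0.0114]), 'joint_efforts': array([  0.0002, -34.0175, -30.2428,   0.0719,   0.033 ,  -0.0002]), 'tcp_pos': array([ 0.1945, -0.5139,  0.2043]), 'tcp_rot': array([ -90.1253,    0.0127, -159.2718]), 'contact_force': array([ 0.6607, -0.045 ,  0.1042]), 'moment': array([0.0078, 0.0371, 0.0505]), 'finger_gap': 0.09406556032505202}
scene ['K', 'view'] [[402.0563   0.     327.249 ]
 [  0.     402.0563 199.2456]
 [  0.       0.       1.    ]]
pump [(0.58, array([0.5733, 0.1464, 0.    ]))]
hub [(0.94, array([0.4778, 0.0029, 0.0924]))]
hub_end [(0.62, array([ 0.4668, -0.0155,  0.095 ]))]
pin [(0.55, array([0.5032, 0.0306, 0.1385]))]
rack [(0.69, array([ 0.529 , -0.3325,  0.0033]))]
bottle [(0.92, array([ 0.7033, -0.2907,  0.0013]))]
jar [(0.65, array([ 0.3549, -0.3098, -0.0002]))]
top ['K', 'view'] [[506.382    0.     321.799 ]
 [  0.     506.382  199.7639]
 [  0.       0.       1.    ]]
pump [(0.73, array([0.576 , 0.1517, 0.0016]))]
hub [(0.79, array([0.4835, 0.0048, 0.0952]))]
hub_end [(0.65, array([ 0.4683, -0.0189,  0.1019]))]
pin [(0.43, array([0.5032, 0.0393, 0.135 ])), (0.28, array([0.4812, 0.0036, 0.0937]))]
rack [(0.69, array([ 0.5276, -0.3335, -0.0024]))]
bottle [(0.68, array([ 0.7027, -0.2926, -0.0028]))]
jar [(0.78, array([ 0.3515, -0.3107,  0.003 ]))]
```

View pics/top0.png

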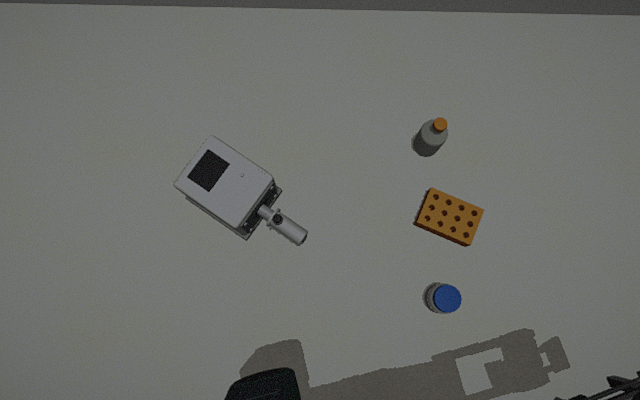

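View pics/scene0.png

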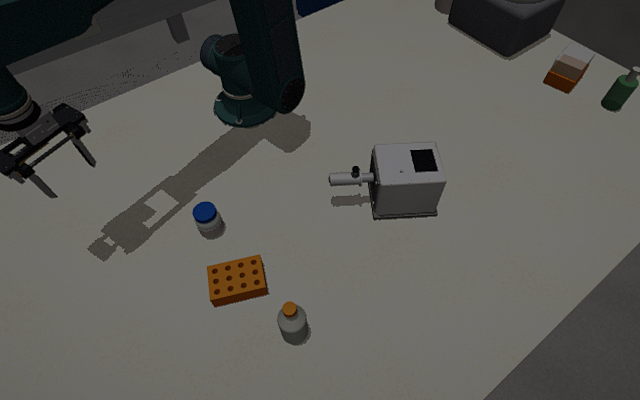

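```bash
python3 - <<'E'
from h import *
np.set_printoptions(precision=4,suppress=True)
V=np.linalg.inv(np.array(vision.camera_info("top")["view"]));print(V)
def ray(cam,u,v,z):
    c=vision.camera_info(cam);M=np.linalg.inv(np.array(c["view"]));K=np.array(c["K"])
    d=np.linalg.inv(K)@[u,v,1];d=M[:3,:3]@[d[0],-d[1],-d[2]];o=M[:3,3];return o+d*(z-o[2])/d[2]
vision.get_image("top")
m=cut_out("pump","top")
mm=m[0]["pixels"].astype(np.uint8);print(m[0]["score"],mm.sum(),cv2.minAreaRect(cv2.findNonZero(mm)))
for l in("hub","pin"):
    for d in cut_out(l,"top")[:1]:
        p=d["pixels"].astype(np.uint8);r=cv2.minAreaRect(cv2.findNonZero(p));print(l,d["score"],p.sum(),r)
        for b in cv2.boxPoints(r):print(b,ray("top",*b,.095 if l=="hub" else .135))
for b in cv2.boxPoints(cv2.minAreaRect(cv2.findNonZero(mm))):print(b,ray("top",*b,.15))
E
```

```text
[[ 0.0173  0.9822 -0.1872  0.3506]
 [-0.9998  0.0186  0.0052 -0.0465]
 [ 0.0086  0.187   0.9823  1.1328]
 [ 0.      0.      0.      1.    ]]
0.6 6916 ((246.61744689941406, 198.83221435546875), (140.08865356445312, 69.63471984863281), 34.99202346801758)
hub 0.74 674 ((287.8960876464844, 225.84762573242188), (41.18244171142578, 20.24014663696289), 31.263729095458984)
[265.0429 223.8118] [0.4956 0.0643 0.095 ]
[275.5471 206.5107] [0.5322 0.0439 0.095 ]
[310.7493 227.8835] [ 0.4888 -0.0302  0.095 ]
[300.2451 245.1845] [ 0.4527 -0.0094  0.095 ]
[169.2685 187.1879] [0.5575 0.2507 0.15  ]
[209.2014 130.1409] [0.677  0.1787 0.15  ]
[323.9664 210.4765] [ 0.5165 -0.0563  0.15  ]
[284.0335 267.5235] [0.4037 0.0187 0.15  ]
```

```bash
python3 -m jog '[{"tx":0.02,"ty":0.04,"tz":0.02,"roll":0.1},{"tx":0.044,"ty":0.08,"tz":0.04,"roll":0.2},{"tx":0.066,"ty":0.12,"tz":0.05,"roll":0.3},{"tx":0.088,"ty":0.16,"tz":0.06,"roll":0.4},{"tx":0.11,"ty":0.2,"tz":0.06,"roll":0.5},{"tx":0.132,"ty":0.24,"tz":0.06,"roll":0.6},{"tx":0.154,"ty":0.28,"tz":0.06,"roll":0.64},{"tx":0.176,"ty":0.32,"tz":0.06,"roll":0.64}]' 1
python3 -m jog '[{"tx":0.022,"ty":0.04},{"tx":0.044,"ty":0.08},{"tx":0.066,"ty":0.12},{"tx":0.088,"ty":0.16},{"tx":0.105,"ty":0.195},{"tx":0.105,"ty":0.195},{"tx":0.105,"ty":0.195},{"tx":0.105,"ty":0.195}]'
cat >> h.py <<'E'
from scipy.spatial.transform import Rotation as R
def T():
    s=readout.sense();M=np.eye(4);M[:3,:3]=R.from_euler("xyz",s["tcp_rot"],degrees=True).as_matrix();M[:3,3]=s["tcp_pos"]
    return M@np.array(vision.camera_info("wrist")["hand_eye"])
E
python3 - <<'E'
from h import *
np.set_printoptions(precision=4,suppress=True)
M=T();im=vision.get_image("wrist");cv2.imwrite("pics/w1.png",im);print(M)
np.save("M.npy",M);print(vision.camera_info("wrist"))
for l in("hub","hub_end","pin","pump"):
    print(l,[(round(d["score"],2),(M@np.r_[d["location"],1])[:3]) for d in spot_point(l,"wrist")[:2]])
print(readout.sense())
E
```

```text
clock: 1.8
tcp_pos: [0.3712, -0.1927, 0.2658]
tcp_rot: [-89.9, -0.0, -122.6]
contact_force: [0.6, -0.3, -0.4]
finger_gap: 0.0942
[[ 0.8413  0.5209  0.1446  0.4138]
 [-0.5406  0.8101  0.2267 -0.1269]
 [ 0.001  -0.2689  0.9632  0.4442]
 [ 0.      0.      0.      1.    ]]
{'K': array([[317.4504,   0.    , 321.1134],
       [  0.    , 317.4504, 203.4693],
       [  0.    ,   0.    ,   1.    ]]), 'hand_eye': array([[ 0.0025, -0.9632, -0.2688, -0.0784],
       [ 0.0004,  0.2688, -0.9632, -0.1784],
       [ 1.    ,  0.0023,  0.001 ,  0.0007],
       [ 0.    ,  0.    ,  0.    ,  1.    ]])}
hub []
hub_end []
pin []
pump [(0.49, array([ 0.7003, -0.2876, -0.0004]))]
{'clock': 2.05, 'joints': array([-35.4522, -12.1644,  87.9965,  -0.0447, 104.1453,  -2.8894]), 'qd': array([-2.072 ,  0.3399, -0.0613,  0.1349, -0.0219,  0.0928]), 'joint_efforts': array([  0.8715, -21.5769, -30.3662,   0.1351,   0.0358,   0.0015]), 'tcp_pos': array([ 0.3705, -0.1947,  0.2656]), 'tcp_rot': array([ -89.9796,   -0.0444, -122.5737]), 'contact_force': array([0.2597, 0.1353, 0.5205]), 'moment': array([-0.0608,  0.0009, -0.0381]), 'finger_gap': 0.09406003518569792}validation failed for argument at $[0]...
```

View pics/w1.png

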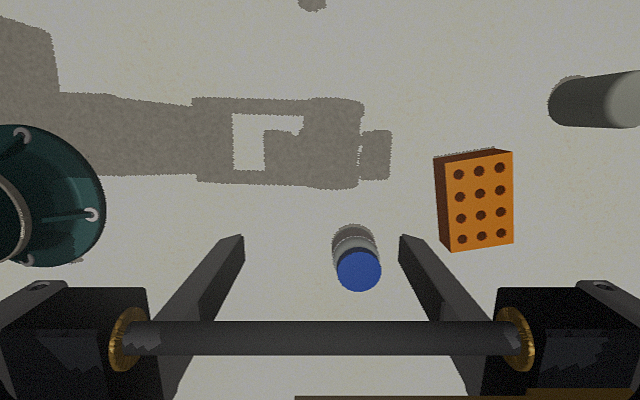

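```bash

python3 -m jog '[{"tx":0.022,"ty":0.04,"tz":0,"roll":0},{"tx":0.044,"ty":0.08,"tz":0,"roll":0},{"tx":0.066,"ty":0.12,"tz":0,"roll":0},{"tx":0.088,"ty":0.16,"tz":0,"roll":0},{"tx":0.105,"ty":0.195,"tz":0,"roll":0},{"tx":0.105,"ty":0.195,"tz":0,"roll":0},{"tx":0.105,"ty":0.195,"tz":0,"roll":0},{"tx":0.105,"ty":0.195,"tz":0,"roll":0}]'
python3 - <<'E'
from h import *
np.set_printoptions(precision=4,suppress=True)
M=T();im=vision.get_image("wrist");cv2.imwrite("pics/w2.png",im)
np.save("M.npy",M)
for l in("hub","hub_end","pin","pump"):
    print(l,[(round(d["score"],2),(M@np.r_[d["location"],1])[:3]) for d in spot_point(l,"wrist")[:2]])
E
```

```text
clock: 2.85
tcp_pos: [0.4753, -0.0017, 0.2655]
tcp_rot: [-90.0, -0.1, -122.8]
contact_force: [0.2, -0.4, -0.2]
finger_gap: 0.0941
hub [(0.7, array([0.4849, 0.0057, 0.089 ]))]
hub_end [(0.62, array([ 0.4729, -0.0168,  0.0902]))]
pin [(0.53, array([0.5   , 0.0375, 0.1343]))]
pump [(0.64, array([ 0.5759,  0.1452, -0.0008]))]
```

View pics/w2.png

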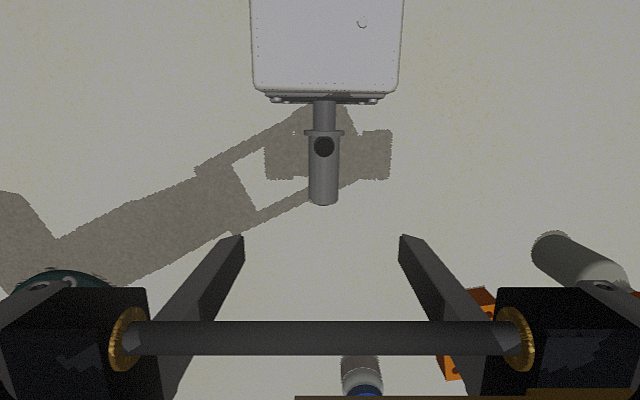

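```bash
python3 - <<'E'
from h import *
np.set_printoptions(precision=4,suppress=True)
M=np.load("M.npy");K=np.array(vision.camera_info("wrist")["K"]);Ki=np.linalg.inv(K)
def ray(u,v,z):
    d=Ki@[u,v,1];d=M[:3,:3]@[d[0],-d[1],-d[2]];o=M[:3,3];return o+d*(z-o[2])/d[2]
g=cv2.imread("pics/w2.png",0).astype(float);b=cv2.GaussianBlur(g,(0,0),1.2)
# housing front top edge: first strong drop going down
us=np.arange(268,390,3);gy=np.gradient(b,axis=0)
vs=np.array([75+np.argmin(gy[75:97,u]) for u in us]);p=np.polyfit(us,vs,1);r=abs(vs-np.polyval(p,us));k=r<1.5;p=np.polyfit(us[k],vs[k],1)
A,B=ray(268,np.polyval(p,268),.15),ray(390,np.polyval(p,390),.15);d=B-A;print("edge",p,k.sum(),len(k),A,B,"axis yaw",np.degrees(np.arctan2(d[1],d[0]))+90)
# hub silhouette per row
gx=np.gradient(b,axis=1);C=[]
for v in range(160,198,3):
    l=302+np.argmax(abs(gx[v,302:318]));q=330+np.argmax(abs(gx[v,330:346]));a=(ray(l,v,.095)+ray(q,v,.095))/2;C.append(a);w_=np.linalg.norm(ray(l,v,.095)-ray(q,v,.095))
C=np.array(C);print(w_,C[0],C[-1]);f=np.polyfit(C[:,1],C[:,0],1);print("hub axis yaw",np.degrees(np.arctan2(1,f[0])),"std",(C[:,0]-np.polyval(f,C[:,1])).std())
gg=cv2.resize(im:=cv2.imread("pics/w2.png")[80:230,250:400],None,fx=4,fy=4,interpolation=cv2.INTER_CUBIC);cv2.imwrite("pics/w2c.png",gg)
m=(g<45)[130:165,305:345].astype(np.uint8);n,L,S,Ce=cv2.connectedComponentsWithStats(m);i=1+np.argmax(S[1:,4]);print("cap",S[i],Ce[i]+[305,130],ray(*(Ce[i]+[305,130]),.131))
for v in(200,203,206):print(v,ray(323.5,v,.095))
for c in cut_out("pin","wrist")[:1]:
    ys,xs=np.nonzero(c["pixels"]);print(c["score"],len(xs),xs.mean(),ys.mean(),xs.min(),xs.max(),ys.min(),ys.max())
E
```

```text
edge [ 0.0208 82.9858] 41 41 [0.4912 0.1075 0.15  ] [0.5796 0.0478 0.15  ] axis yaw 55.9780935384802
0.03400941960595074 [0.4943 0.0221 0.095 ] [ 0.4718 -0.0119  0.095 ]
hub axis yaw 55.7722704232882 std 0.00029560310326530475
cap [  9   7  20  20 283] [323.7032 146.8445] [0.5039 0.0371 0.131 ]
200 [ 0.4697 -0.0161  0.095 ]
203 [ 0.4678 -0.0191  0.095 ]
206 [ 0.4659 -0.0221  0.095 ]
0.67 271 324.14760147601476 147.52767527675277 316 333 139 156
```

View pics/w2c.png

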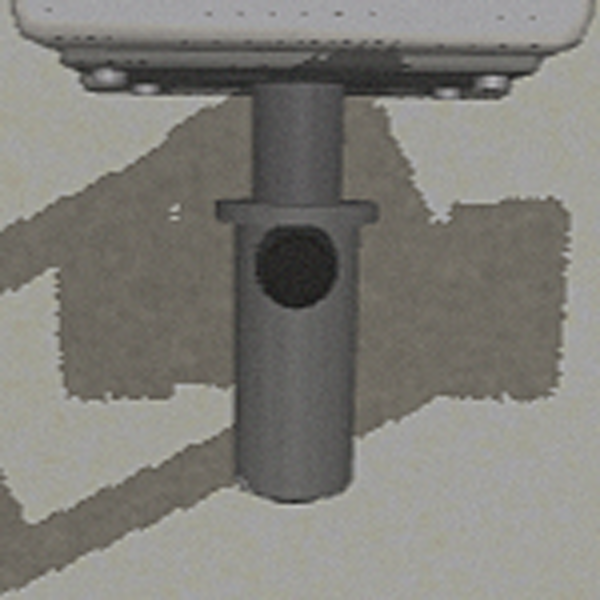

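```bash

python3 -m jog '[{"tx":0.007,"ty":0.006,"tz":-0.03,"roll":-0.023},{"tx":0.007,"ty":0.006,"tz":-0.07,"roll":-0.023},{"tx":0.007,"ty":0.006,"tz":-0.11,"roll":-0.023},{"tx":0.007,"ty":0.006,"tz":-0.15,"roll":-0.023},{"tx":0.007,"ty":0.006,"tz":-0.18,"roll":-0.023},{"tx":0.007,"ty":0.006,"tz":-0.1895,"roll":-0.023},{"tx":0.007,"ty":0.006,"tz":-0.1895,"roll":-0.023},{"tx":0.007,"ty":0.006,"tz":-0.1895,"roll":-0.023}]'
python3 - <<'E'
from h import *
print(readout.sense())
E
```

```text
clock: 3.95
tcp_pos: [0.4836, 0.0052, 0.0781]
tcp_rot: [-89.8, 0.0, -124.0]
contact_force: [0.1, 0.3, 0.2]
finger_gap: 0.094
{'clock': 3.95, 'joints': array([-6.06312416e+00, -6.02547580e-02,  9.84859297e+01, -5.74616230e-02,
        8.13779034e+01,  2.79422033e+01]), 'qd': array([ 0.14306439, -0.68282146, -1.32921711, -0.01107585, -0.11810784,
       -0.01446775]), 'joint_efforts': array([-7.94560765e-03, -2.76066738e+01, -2.75441766e+01,  6.51780632e-02,
        1.51860440e-02, -1.34111739e-03]), 'tcp_pos': array([0.48363464, 0.00519793, 0.07812001]), 'tcp_rot': array([-8.97998460e+01,  4.18222982e-02, -1.23996737e+02]), 'contact_force': array([0.07032158, 0.31681952, 0.198451  ]), 'moment': array([-0.04169429, -0.06326938, -0.02191939]), 'finger_gap': 0.09402398704990153}
```

```bash

python3 -m jog '[{"tx":0,"ty":0,"tz":-0.001,"roll":0},{"tx":0,"ty":0,"tz":-0.001,"roll":0},{"tx":0,"ty":0,"tz":-0.001,"roll":0},{"tx":0,"ty":0,"tz":-0.001,"roll":0},{"tx":0,"ty":0,"tz":-0.001,"roll":0},{"tx":0,"ty":0,"tz":-0.001,"roll":0},{"tx":0,"ty":0,"tz":-0.001,"roll":0},{"tx":0,"ty":0,"tz":-0.001,"roll":0}]' -1
cat > ax.py <<'E'
from h import *
a=np.array([.5606,.828]);n=np.array([-.828,.5606]);o=np.array([.4815,.004])
P=[];F=[]
s=readout.sense();x=s["tcp_pos"][:2]-o;f=s["contact_force"]
print("t %.2f along %.2f lat %.2f mm | F along %.2f lat %.2f z %.2f | gap %.1f yaw %.2f z %.1f"%(s["clock"],x@a*1e3,x@n*1e3,f[:2]@a,f[:2]@n,f[2],s["finger_gap"]*1e3,s["tcp_rot"][2],s["tcp_pos"][2]*1e3))
E
python3 ax.py
```

```text
clock: 4.75
tcp_pos: [0.4828, 0.0058, 0.0769]
tcp_rot: [-89.9, 0.0, -124.0]
contact_force: [-4.6, 2.9, 4.7]
finger_gap: 0.0336
t 4.75 along 2.17 lat -0.08 mm | F along -0.17 lat 5.41 z 4.71 | gap 33.6 yaw -123.99 z 76.9
```

```bash
cat >> ax.py <<'E'
import sys
if len(sys.argv)>1: sys.exit(int(abs(f[:2]@a)>float(sys.argv[1])))
E
python3 -m jog '[{"tx":0.0001,"ty":0.00015,"tz":0,"roll":0},{"tx":0.0002,"ty":0.0003,"tz":0,"roll":0},{"tx":0.0003,"ty":0.00045,"tz":0,"roll":0},{"tx":0.0004,"ty":0.0006,"tz":0,"roll":0},{"tx":0.0005,"ty":0.00075,"tz":0,"roll":0},{"tx":0.0006,"ty":0.0009,"tz":0,"roll":0},{"tx":0.0007,"ty":0.001,"tz":0,"roll":0},{"tx":0.0007,"ty":0.0011,"tz":0,"roll":0}]' >/dev/null; python3 ax.py 3.3 &&
python3 -m jog '[{"tx":0.0001,"ty":0.00015,"tz":0,"roll":0},{"tx":0.0002,"ty":0.0003,"tz":0,"roll":0},{"tx":0.0003,"ty":0.00045,"tz":0,"roll":0},{"tx":0.0004,"ty":0.0006,"tz":0,"roll":0},{"tx":0.0005,"ty":0.00075,"tz":0,"roll":0},{"tx":0.0006,"ty":0.0009,"tz":0,"roll":0},{"tx":0.0007,"ty":0.001,"tz":0,"roll":0},{"tx":0.0007,"ty":0.0011,"tz":0,"roll":0}]' >/dev/null && python3 ax.py 3.3
```

```text
t 5.55 along 3.51 lat -0.05 mm | F along -1.22 lat 0.73 z 1.63 | gap 33.1 yaw -123.99 z 76.9
t 6.35 along 4.79 lat -0.05 mm | F along -1.68 lat 0.80 z 2.08 | gap 33.3 yaw -123.99 z 77.0
```

```bash

python3 -m jog '[{"tx":0.0001,"ty":0.00015,"tz":0,"roll":0},{"tx":0.0002,"ty":0.0003,"tz":0,"roll":0},{"tx":0.0003,"ty":0.00045,"tz":0,"roll":0},{"tx":0.0004,"ty":0.0006,"tz":0,"roll":0},{"tx":0.0005,"ty":0.00075,"tz":0,"roll":0},{"tx":0.0006,"ty":0.0009,"tz":0,"roll":0},{"tx":0.0007,"ty":0.001,"tz":0,"roll":0},{"tx":0.0007,"ty":0.0011,"tz":0,"roll":0}]' >/dev/null; python3 ax.py 3.3 &&
python3 -m jog '[{"tx":0.0001,"ty":0.00015,"tz":0,"roll":0},{"tx":0.0002,"ty":0.0003,"tz":0,"roll":0},{"tx":0.0003,"ty":0.00045,"tz":0,"roll":0},{"tx":0.0004,"ty":0.0006,"tz":0,"roll":0},{"tx":0.0005,"ty":0.00075,"tz":0,"roll":0},{"tx":0.0006,"ty":0.0009,"tz":0,"roll":0},{"tx":0.0007,"ty":0.001,"tz":0,"roll":0},{"tx":0.0007,"ty":0.0011,"tz":0,"roll":0}]' >/dev/null && python3 ax.py 3.3 &&
python3 -m jog '[{"tx":0.0001,"ty":0.00015,"tz":0,"roll":0},{"tx":0.0002,"ty":0.0003,"tz":0,"roll":0},{"tx":0.0003,"ty":0.00045,"tz":0,"roll":0},{"tx":0.0004,"ty":0.0006,"tz":0,"roll":0},{"tx":0.0005,"ty":0.00075,"tz":0,"roll":0},{"tx":0.0006,"ty":0.0009,"tz":0,"roll":0},{"tx":0.0007,"ty":0.001,"tz":0,"roll":0},{"tx":0.0007,"ty":0.0011,"tz":0,"roll":0}]' >/dev/null && python3 ax.py 3.3 &&
python3 -m jog '[{"tx":0.0001,"ty":0.00015,"tz":0,"roll":0},{"tx":0.0002,"ty":0.0003,"tz":0,"roll":0},{"tx":0.0003,"ty":0.00045,"tz":0,"roll":0},{"tx":0.0004,"ty":0.0006,"tz":0,"roll":0},{"tx":0.0005,"ty":0.00075,"tz":0,"roll":0},{"tx":0.0006,"ty":0.0009,"tz":0,"roll":0},{"tx":0.0007,"ty":0.001,"tz":0,"roll":0},{"tx":0.0007,"ty":0.0011,"tz":0,"roll":0}]' >/dev/null && python3 ax.py 3.3 &&
python3 -m jog '[{"tx":0.0001,"ty":0.00015,"tz":0,"roll":0},{"tx":0.0002,"ty":0.0003,"tz":0,"roll":0},{"tx":0.0003,"ty":0.00045,"tz":0,"roll":0},{"tx":0.0004,"ty":0.0006,"tz":0,"roll":0},{"tx":0.0005,"ty":0.00075,"tz":0,"roll":0},{"tx":0.0006,"ty":0.0009,"tz":0,"roll":0},{"tx":0.0007,"ty":0.001,"tz":0,"roll":0},{"tx":0.0007,"ty":0.0011,"tz":0,"roll":0}]' >/dev/null && python3 ax.py 3.3
```

```text
t 7.15 along 6.12 lat -0.01 mm | F along -1.34 lat 0.61 z 1.62 | gap 32.8 yaw -123.99 z 76.9
t 7.95 along 7.44 lat 0.01 mm | F along -2.20 lat 1.43 z 2.07 | gap 33.4 yaw -123.99 z 76.9
t 8.75 along 8.78 lat 0.04 mm | F along -1.05 lat -0.10 z 1.28 | gap 32.9 yaw -123.99 z 76.9
t 9.55 along 10.06 lat 0.01 mm | F along -0.69 lat 0.24 z 1.70 | gap 32.8 yaw -123.99 z 76.9
t 10.35 along 11.41 lat 0.03 mm | F along -1.55 lat 0.28 z 1.41 | gap 32.8 yaw -123.99 z 77.0
```

```bash

python3 -m jog '[{"tx":0.0001,"ty":0.00015,"tz":0,"roll":0},{"tx":0.0002,"ty":0.0003,"tz":0,"roll":0},{"tx":0.0003,"ty":0.00045,"tz":0,"roll":0},{"tx":0.0004,"ty":0.0006,"tz":0,"roll":0},{"tx":0.0005,"ty":0.00075,"tz":0,"roll":0},{"tx":0.0006,"ty":0.0009,"tz":0,"roll":0},{"tx":0.0007,"ty":0.001,"tz":0,"roll":0},{"tx":0.0007,"ty":0.0011,"tz":0,"roll":0}]' >/dev/null; python3 ax.py 3.3 &&
python3 -m jog '[{"tx":0.0001,"ty":0.00015,"tz":0,"roll":0},{"tx":0.0002,"ty":0.0003,"tz":0,"roll":0},{"tx":0.0003,"ty":0.00045,"tz":0,"roll":0},{"tx":0.0004,"ty":0.0006,"tz":0,"roll":0},{"tx":0.0005,"ty":0.00075,"tz":0,"roll":0},{"tx":0.0006,"ty":0.0009,"tz":0,"roll":0},{"tx":0.0007,"ty":0.001,"tz":0,"roll":0},{"tx":0.0007,"ty":0.0011,"tz":0,"roll":0}]' >/dev/null && python3 ax.py 3.3 &&
python3 -m jog '[{"tx":0.0001,"ty":0.00015,"tz":0,"roll":0},{"tx":0.0002,"ty":0.0003,"tz":0,"roll":0},{"tx":0.0003,"ty":0.00045,"tz":0,"roll":0},{"tx":0.0004,"ty":0.0006,"tz":0,"roll":0},{"tx":0.0005,"ty":0.00075,"tz":0,"roll":0},{"tx":0.0006,"ty":0.0009,"tz":0,"roll":0},{"tx":0.0007,"ty":0.001,"tz":0,"roll":0},{"tx":0.0007,"ty":0.0011,"tz":0,"roll":0}]' >/dev/null && python3 ax.py 3.3 &&
python3 -m jog '[{"tx":0.0001,"ty":0.00015,"tz":0,"roll":0},{"tx":0.0002,"ty":0.0003,"tz":0,"roll":0},{"tx":0.0003,"ty":0.00045,"tz":0,"roll":0},{"tx":0.0004,"ty":0.0006,"tz":0,"roll":0},{"tx":0.0005,"ty":0.00075,"tz":0,"roll":0},{"tx":0.0006,"ty":0.0009,"tz":0,"roll":0},{"tx":0.0007,"ty":0.001,"tz":0,"roll":0},{"tx":0.0007,"ty":0.0011,"tz":0,"roll":0}]' >/dev/null && python3 ax.py 3.3 &&
python3 -m jog '[{"tx":0.0001,"ty":0.00015,"tz":0,"roll":0},{"tx":0.0002,"ty":0.0003,"tz":0,"roll":0},{"tx":0.0003,"ty":0.00045,"tz":0,"roll":0},{"tx":0.0004,"ty":0.0006,"tz":0,"roll":0},{"tx":0.0005,"ty":0.00075,"tz":0,"roll":0},{"tx":0.0006,"ty":0.0009,"tz":0,"roll":0},{"tx":0.0007,"ty":0.001,"tz":0,"roll":0},{"tx":0.0007,"ty":0.0011,"tz":0,"roll":0}]' >/dev/null && python3 ax.py 3.3 &&
python3 -m jog '[{"tx":0.0001,"ty":0.00015,"tz":0,"roll":0},{"tx":0.0002,"ty":0.0003,"tz":0,"roll":0},{"tx":0.0003,"ty":0.00045,"tz":0,"roll":0},{"tx":0.0004,"ty":0.0006,"tz":0,"roll":0},{"tx":0.0005,"ty":0.00075,"tz":0,"roll":0},{"tx":0.0006,"ty":0.0009,"tz":0,"roll":0},{"tx":0.0007,"ty":0.001,"tz":0,"roll":0},{"tx":0.0007,"ty":0.0011,"tz":0,"roll":0}]' >/dev/null && python3 ax.py 3.3
```

```text
t 11.15 along 12.73 lat 0.06 mm | F along -1.32 lat 0.41 z 2.23 | gap 33.1 yaw -123.99 z 76.9
t 11.95 along 14.06 lat 0.04 mm | F along -1.42 lat 0.98 z 1.83 | gap 33.4 yaw -123.99 z 77.0
t 12.75 along 15.37 lat 0.06 mm | F along -1.52 lat 0.93 z 1.53 | gap 32.8 yaw -123.99 z 76.9
t 13.55 along 16.69 lat 0.09 mm | F along -1.21 lat 1.13 z 2.58 | gap 33.0 yaw -123.99 z 76.9
t 14.35 along 17.65 lat 0.09 mm | F along -3.11 lat 1.30 z 3.37 | gap 33.1 yaw -123.99 z 77.0
t 15.15 along 17.84 lat 0.11 mm | F along -6.77 lat 1.28 z 3.21 | gap 33.4 yaw -124.01 z 76.9
```

```bash

python3 -m jog '[{"tx":0.0007,"ty":0.001,"tz":0,"roll":0},{"tx":0.0007,"ty":0.0011,"tz":0,"roll":0},{"tx":0.0008,"ty":0.0011,"tz":0,"roll":0},{"tx":0.0008,"ty":0.0012,"tz":0,"roll":0},{"tx":0.0008,"ty":0.0012,"tz":0,"roll":0},{"tx":0.0008,"ty":0.0012,"tz":0,"roll":0},{"tx":0.0008,"ty":0.0012,"tz":0,"roll":0},{"tx":0.0008,"ty":0.0012,"tz":0,"roll":0}]' >/dev/null; python3 ax.py
```

```text
t 15.95 along 17.87 lat 0.10 mm | F along -8.07 lat 1.83 z 4.10 | gap 33.4 yaw -124.02 z 76.9
```

```bash

python3 -m jog '[{"tx":-0.0010,"ty":-0.0015,"tz":0,"roll":0},{"tx":-0.0027,"ty":-0.004,"tz":0,"roll":0},{"tx":-0.0045,"ty":-0.0066,"tz":0,"roll":0},{"tx":-0.0063,"ty":-0.0093,"tz":0,"roll":0},{"tx":-0.0081,"ty":-0.012,"tz":0,"roll":0},{"tx":-0.0093,"ty":-0.0138,"tz":0,"roll":0},{"tx":-0.0099,"ty":-0.0146,"tz":0,"roll":0},{"tx":-0.0101,"ty":-0.0149,"tz":0,"roll":0}]' >/dev/null; python3 ax.py 3.3 &&
python3 -m jog '[{"tx":-0.0001,"ty":-0.00015,"tz":0,"roll":0},{"tx":-0.0002,"ty":-0.0003,"tz":0,"roll":0},{"tx":-0.0003,"ty":-0.00045,"tz":0,"roll":0},{"tx":-0.0004,"ty":-0.0006,"tz":0,"roll":0},{"tx":-0.0005,"ty":-0.00075,"tz":0,"roll":0},{"tx":-0.0006,"ty":-0.0009,"tz":0,"roll":0},{"tx":-0.0007,"ty":-0.001,"tz":0,"roll":0},{"tx":-0.0007,"ty":-0.0011,"tz":0,"roll":0}]' >/dev/null && python3 ax.py 3.3 &&
python3 -m jog '[{"tx":-0.0001,"ty":-0.00015,"tz":0,"roll":0},{"tx":-0.0002,"ty":-0.0003,"tz":0,"roll":0},{"tx":-0.0003,"ty":-0.00045,"tz":0,"roll":0},{"tx":-0.0004,"ty":-0.0006,"tz":0,"roll":0},{"tx":-0.0005,"ty":-0.00075,"tz":0,"roll":0},{"tx":-0.0006,"ty":-0.0009,"tz":0,"roll":0},{"tx":-0.0007,"ty":-0.001,"tz":0,"roll":0},{"tx":-0.0007,"ty":-0.0011,"tz":0,"roll":0}]' >/dev/null && python3 ax.py 3.3 &&
python3 -m jog '[{"tx":-0.0001,"ty":-0.00015,"tz":0,"roll":0},{"tx":-0.0002,"ty":-0.0003,"tz":0,"roll":0},{"tx":-0.0003,"ty":-0.00045,"tz":0,"roll":0},{"tx":-0.0004,"ty":-0.0006,"tz":0,"roll":0},{"tx":-0.0005,"ty":-0.00075,"tz":0,"roll":0},{"tx":-0.0006,"ty":-0.0009,"tz":0,"roll":0},{"tx":-0.0007,"ty":-0.001,"tz":0,"roll":0},{"tx":-0.0007,"ty":-0.0011,"tz":0,"roll":0}]' >/dev/null && python3 ax.py 3.3 &&
python3 -m jog '[{"tx":-0.0001,"ty":-0.00015,"tz":0,"roll":0},{"tx":-0.0002,"ty":-0.0003,"tz":0,"roll":0},{"tx":-0.0003,"ty":-0.00045,"tz":0,"roll":0},{"tx":-0.0004,"ty":-0.0006,"tz":0,"roll":0},{"tx":-0.0005,"ty":-0.00075,"tz":0,"roll":0},{"tx":-0.0006,"ty":-0.0009,"tz":0,"roll":0},{"tx":-0.0007,"ty":-0.001,"tz":0,"roll":0},{"tx":-0.0007,"ty":-0.0011,"tz":0,"roll":0}]' >/dev/null && python3 ax.py 3.3
```

```text
t 16.75 along -0.26 lat -0.10 mm | F along 1.64 lat -0.30 z 0.19 | gap 33.2 yaw -124.04 z 77.0
t 17.55 along -1.56 lat -0.09 mm | F along 0.39 lat -0.56 z 0.30 | gap 33.2 yaw -124.04 z 76.9
t 18.35 along -2.89 lat -0.11 mm | F along 1.53 lat 0.24 z -0.04 | gap 33.3 yaw -124.04 z 76.9
t 19.15 along -4.19 lat -0.14 mm | F along 1.71 lat -0.30 z -0.53 | gap 32.8 yaw -124.04 z 77.0
t 19.95 along -5.54 lat -0.10 mm | F along 0.61 lat -0.06 z 0.54 | gap 33.0 yaw -124.03 z 76.9
```

```bash

python3 -m jog '[{"tx":-0.0001,"ty":-0.00015,"tz":0,"roll":0},{"tx":-0.0002,"ty":-0.0003,"tz":0,"roll":0},{"tx":-0.0003,"ty":-0.00045,"tz":0,"roll":0},{"tx":-0.0004,"ty":-0.0006,"tz":0,"roll":0},{"tx":-0.0005,"ty":-0.00075,"tz":0,"roll":0},{"tx":-0.0006,"ty":-0.0009,"tz":0,"roll":0},{"tx":-0.0007,"ty":-0.001,"tz":0,"roll":0},{"tx":-0.0007,"ty":-0.0011,"tz":0,"roll":0}]' >/dev/null; python3 ax.py 3.0 &&
python3 -m jog '[{"tx":-0.0001,"ty":-0.00015,"tz":0,"roll":0},{"tx":-0.0002,"ty":-0.0003,"tz":0,"roll":0},{"tx":-0.0003,"ty":-0.00045,"tz":0,"roll":0},{"tx":-0.0004,"ty":-0.0006,"tz":0,"roll":0},{"tx":-0.0005,"ty":-0.00075,"tz":0,"roll":0},{"tx":-0.0006,"ty":-0.0009,"tz":0,"roll":0},{"tx":-0.0007,"ty":-0.001,"tz":0,"roll":0},{"tx":-0.0007,"ty":-0.0011,"tz":0,"roll":0}]' >/dev/null && python3 ax.py 3.0 &&
python3 -m jog '[{"tx":-0.0001,"ty":-0.00015,"tz":0,"roll":0},{"tx":-0.0002,"ty":-0.0003,"tz":0,"roll":0},{"tx":-0.0003,"ty":-0.00045,"tz":0,"roll":0},{"tx":-0.0004,"ty":-0.0006,"tz":0,"roll":0},{"tx":-0.0005,"ty":-0.00075,"tz":0,"roll":0},{"tx":-0.0006,"ty":-0.0009,"tz":0,"roll":0},{"tx":-0.0007,"ty":-0.001,"tz":0,"roll":0},{"tx":-0.0007,"ty":-0.0011,"tz":0,"roll":0}]' >/dev/null && python3 ax.py 3.0 &&
python3 -m jog '[{"tx":-0.0001,"ty":-0.00015,"tz":0,"roll":0},{"tx":-0.0002,"ty":-0.0003,"tz":0,"roll":0},{"tx":-0.0003,"ty":-0.00045,"tz":0,"roll":0},{"tx":-0.0004,"ty":-0.0006,"tz":0,"roll":0},{"tx":-0.0005,"ty":-0.00075,"tz":0,"roll":0},{"tx":-0.0006,"ty":-0.0009,"tz":0,"roll":0},{"tx":-0.0007,"ty":-0.001,"tz":0,"roll":0},{"tx":-0.0007,"ty":-0.0011,"tz":0,"roll":0}]' >/dev/null && python3 ax.py 3.0 &&
python3 -m jog '[{"tx":-0.0001,"ty":-0.00015,"tz":0,"roll":0},{"tx":-0.0002,"ty":-0.0003,"tz":0,"roll":0},{"tx":-0.0003,"ty":-0.00045,"tz":0,"roll":0},{"tx":-0.0004,"ty":-0.0006,"tz":0,"roll":0},{"tx":-0.0005,"ty":-0.00075,"tz":0,"roll":0},{"tx":-0.0006,"ty":-0.0009,"tz":0,"roll":0},{"tx":-0.0007,"ty":-0.001,"tz":0,"roll":0},{"tx":-0.0007,"ty":-0.0011,"tz":0,"roll":0}]' >/dev/null && python3 ax.py 3.0 &&
python3 -m jog '[{"tx":-0.0001,"ty":-0.00015,"tz":0,"roll":0},{"tx":-0.0002,"ty":-0.0003,"tz":0,"roll":0},{"tx":-0.0003,"ty":-0.00045,"tz":0,"roll":0},{"tx":-0.0004,"ty":-0.0006,"tz":0,"roll":0},{"tx":-0.0005,"ty":-0.00075,"tz":0,"roll":0},{"tx":-0.0006,"ty":-0.0009,"tz":0,"roll":0},{"tx":-0.0007,"ty":-0.001,"tz":0,"roll":0},{"tx":-0.0007,"ty":-0.0011,"tz":0,"roll":0}]' >/dev/null && python3 ax.py 3.0
```

```text
t 20.75 along -6.85 lat -0.16 mm | F along 1.87 lat -0.39 z 0.69 | gap 33.3 yaw -124.04 z 77.0
t 21.55 along -8.19 lat -0.17 mm | F along 1.09 lat 0.68 z -0.62 | gap 33.4 yaw -124.04 z 76.9
t 22.35 along -9.50 lat -0.19 mm | F along 1.93 lat -0.55 z 1.37 | gap 32.8 yaw -124.04 z 77.0
t 23.15 along -10.82 lat -0.17 mm | F along 0.89 lat -0.40 z 0.94 | gap 32.9 yaw -124.04 z 76.9
t 23.95 along -12.15 lat -0.19 mm | F along 1.61 lat 0.16 z -0.29 | gap 33.0 yaw -124.04 z 76.9
t 24.75 along -13.44 lat -0.20 mm | F along 1.59 lat -0.46 z -0.21 | gap 32.8 yaw -124.04 z 77.0
```

```bash

python3 -m jog '[{"tx":-0.0001,"ty":-0.00015,"tz":0,"roll":0},{"tx":-0.0002,"ty":-0.0003,"tz":0,"roll":0},{"tx":-0.0003,"ty":-0.00045,"tz":0,"roll":0},{"tx":-0.0004,"ty":-0.0006,"tz":0,"roll":0},{"tx":-0.0005,"ty":-0.00075,"tz":0,"roll":0},{"tx":-0.0006,"ty":-0.0009,"tz":0,"roll":0},{"tx":-0.0007,"ty":-0.001,"tz":0,"roll":0},{"tx":-0.0007,"ty":-0.0011,"tz":0,"roll":0}]' >/dev/null; python3 ax.py 2.7 &&
python3 -m jog '[{"tx":-0.0001,"ty":-0.00015,"tz":0,"roll":0},{"tx":-0.0002,"ty":-0.0003,"tz":0,"roll":0},{"tx":-0.0003,"ty":-0.00045,"tz":0,"roll":0},{"tx":-0.0004,"ty":-0.0006,"tz":0,"roll":0},{"tx":-0.0005,"ty":-0.00075,"tz":0,"roll":0},{"tx":-0.0006,"ty":-0.0009,"tz":0,"roll":0},{"tx":-0.0007,"ty":-0.001,"tz":0,"roll":0},{"tx":-0.0007,"ty":-0.0011,"tz":0,"roll":0}]' >/dev/null && python3 ax.py 2.7 &&
python3 -m jog '[{"tx":-0.0001,"ty":-0.00015,"tz":0,"roll":0},{"tx":-0.0002,"ty":-0.0003,"tz":0,"roll":0},{"tx":-0.0003,"ty":-0.00045,"tz":0,"roll":0},{"tx":-0.0004,"ty":-0.0006,"tz":0,"roll":0},{"tx":-0.0005,"ty":-0.00075,"tz":0,"roll":0},{"tx":-0.0006,"ty":-0.0009,"tz":0,"roll":0},{"tx":-0.0007,"ty":-0.001,"tz":0,"roll":0},{"tx":-0.0007,"ty":-0.0011,"tz":0,"roll":0}]' >/dev/null && python3 ax.py 2.7 &&
python3 -m jog '[{"tx":-0.0001,"ty":-0.00015,"tz":0,"roll":0},{"tx":-0.0002,"ty":-0.0003,"tz":0,"roll":0},{"tx":-0.0003,"ty":-0.00045,"tz":0,"roll":0},{"tx":-0.0004,"ty":-0.0006,"tz":0,"roll":0},{"tx":-0.0005,"ty":-0.00075,"tz":0,"roll":0},{"tx":-0.0006,"ty":-0.0009,"tz":0,"roll":0},{"tx":-0.0007,"ty":-0.001,"tz":0,"roll":0},{"tx":-0.0007,"ty":-0.0011,"tz":0,"roll":0}]' >/dev/null && python3 ax.py 2.7
```

```text
t 25.55 along -14.79 lat -0.24 mm | F along 1.86 lat -0.36 z 0.65 | gap 33.3 yaw -124.04 z 77.0
t 26.35 along -16.12 lat -0.27 mm | F along 1.06 lat -0.20 z 0.75 | gap 32.9 yaw -124.05 z 76.9
t 27.15 along -17.44 lat -0.24 mm | F along 0.88 lat 0.59 z -0.01 | gap 33.5 yaw -124.04 z 77.0
t 27.95 along -18.62 lat -0.27 mm | F along 2.02 lat 0.72 z -0.66 | gap 32.4 yaw -124.04 z 77.0
```

```bash

python3 -m jog '[{"tx":-0.0001,"ty":-0.00015,"tz":0,"roll":0},{"tx":-0.0002,"ty":-0.0003,"tz":0,"roll":0},{"tx":-0.0003,"ty":-0.00045,"tz":0,"roll":0},{"tx":-0.0004,"ty":-0.0006,"tz":0,"roll":0},{"tx":-0.0005,"ty":-0.00075,"tz":0,"roll":0},{"tx":-0.0006,"ty":-0.0009,"tz":0,"roll":0},{"tx":-0.0007,"ty":-0.001,"tz":0,"roll":0},{"tx":-0.0007,"ty":-0.0011,"tz":0,"roll":0}]' >/dev/null; python3 ax.py
```

```text
t 28.75 along -18.97 lat -0.27 mm | F along 5.98 lat -0.11 z -0.58 | gap 33.2 yaw -124.03 z 77.0
```

```bash

python3 -m jog '[{"tx":-0.0007,"ty":-0.001,"tz":0,"roll":0},{"tx":-0.0007,"ty":-0.0011,"tz":0,"roll":0},{"tx":-0.0008,"ty":-0.0011,"tz":0,"roll":0},{"tx":-0.0008,"ty":-0.0012,"tz":0,"roll":0},{"tx":-0.0008,"ty":-0.0012,"tz":0,"roll":0},{"tx":-0.0008,"ty":-0.0012,"tz":0,"roll":0},{"tx":-0.0008,"ty":-0.0012,"tz":0,"roll":0},{"tx":-0.0008,"ty":-0.0012,"tz":0,"roll":0}]' >/dev/null; python3 ax.py
```

```text
t 29.55 along -19.01 lat -0.29 mm | F along 7.22 lat -0.93 z -0.92 | gap 33.3 yaw -124.01 z 77.0
```

```bash

python3 -m jog '[{"tx":-0.0008,"ty":-0.0012,"tz":0,"roll":0},{"tx":-0.0008,"ty":-0.0012,"tz":0,"roll":0},{"tx":-0.0009,"ty":-0.0013,"tz":0,"roll":0},{"tx":-0.0009,"ty":-0.0013,"tz":0,"roll":0},{"tx":-0.0009,"ty":-0.0013,"tz":0,"roll":0},{"tx":-0.0009,"ty":-0.0013,"tz":0,"roll":0},{"tx":-0.0009,"ty":-0.0013,"tz":0,"roll":0},{"tx":-0.0009,"ty":-0.0013,"tz":0,"roll":0}]' >/dev/null; python3 ax.py
python3 -m jog '[{"tx":0.001,"ty":0.0015,"tz":0,"roll":0},{"tx":0.0027,"ty":0.004,"tz":0,"roll":0},{"tx":0.0045,"ty":0.0068,"tz":0,"roll":0},{"tx":0.0065,"ty":0.0098,"tz":0,"roll":0},{"tx":0.0083,"ty":0.0125,"tz":0,"roll":0},{"tx":0.0096,"ty":0.0145,"tz":0,"roll":0},{"tx":0.0102,"ty":0.0154,"tz":0,"roll":0},{"tx":0.0102,"ty":0.0154,"tz":0,"roll":0}]' >/dev/null; python3 ax.py
```

```text
t 30.35 along -18.99 lat -0.31 mm | F along 7.62 lat -0.61 z -3.36 | gap 33.0 yaw -124.00 z 77.0
t 31.15 along -0.15 lat -0.07 mm | F along -0.89 lat 0.15 z 0.42 | gap 33.1 yaw -123.98 z 77.0
```

```bash

python3 -m jog '[{"tx":-0.0002,"ty":-0.0003,"tz":0,"roll":0},{"tx":-0.0002,"ty":-0.0003,"tz":0,"roll":0},{"tx":-0.0002,"ty":-0.0003,"tz":0,"roll":0},{"tx":-0.0002,"ty":-0.0003,"tz":0,"roll":0},{"tx":-0.0002,"ty":-0.0003,"tz":0,"roll":0},{"tx":-0.0002,"ty":-0.0003,"tz":0,"roll":0},{"tx":-0.0002,"ty":-0.0003,"tz":0,"roll":0},{"tx":-0.0002,"ty":-0.0003,"tz":0,"roll":0}]' >/dev/null; python3 ax.py
```

```text
t 31.95 along -0.43 lat -0.10 mm | F along 2.08 lat -0.25 z 0.52 | gap 33.4 yaw -123.98 z 76.9
```

```bash

python3 -m jog '[{"tx":0,"ty":0,"tz":0,"roll":0},{"tx":0,"ty":0,"tz":0,"roll":0},{"tx":0,"ty":0,"tz":0,"roll":0},{"tx":0,"ty":0,"tz":0,"roll":0},{"tx":0,"ty":0,"tz":0,"roll":0},{"tx":0,"ty":0,"tz":0,"roll":0},{"tx":0,"ty":0,"tz":0,"roll":0},{"tx":0,"ty":0,"tz":0.002,"roll":0}]' 1; python3 ax.py
python3 -m jog '[{"tx":0,"ty":0,"tz":0.02,"roll":0},{"tx":0,"ty":0,"tz":0.06,"roll":0},{"tx":0,"ty":0,"tz":0.1,"roll":0},{"tx":0,"ty":0,"tz":0.13,"roll":0},{"tx":0,"ty":0,"tz":0.14,"roll":0},{"tx":0,"ty":0,"tz":0.14,"roll":0},{"tx":0,"ty":0,"tz":0.14,"roll":0},{"tx":0,"ty":0,"tz":0.14,"roll":0}]'; python3 ax.py
python3 - <<'E'
from h import *
np.set_printoptions(precision=4,suppress=True)
M=T();im=vision.get_image("wrist");cv2.imwrite("pics/w3.png",im);np.save("M3.npy",M)
Ki=np.linalg.inv(np.array(vision.camera_info("wrist")["K"]))
def ray(u,v,z):
    d=Ki@[u,v,1];d=M[:3,:3]@[d[0],-d[1],-d[2]];o=M[:3,3];return o+d*(z-o[2])/d[2]
for d in spot_point("pin","wrist")[:2]:print("pin",d["score"],(M@np.r_[d["location"],1])[:3])
for c in cut_out("pin","wrist")[:1]:
    ys,xs=np.nonzero(c["pixels"]);print(c["score"],len(xs),xs.mean(),ys.mean(),ray(xs.mean(),ys.mean(),.133))
E
```

```text
clock: 32.75
tcp_pos: [0.4811, 0.0036, 0.0787]
tcp_rot: [-90.0, 0.2, -124.0]
contact_force: [-0.5, -0.1, 0.4]
finger_gap: 0.0925
t 32.75 along -0.55 lat 0.13 mm | F along -0.37 lat 0.40 z 0.41 | gap 92.5 yaw -123.98 z 78.7
clock: 33.55
tcp_pos: [0.48, 0.0037, 0.2162]
tcp_rot: [-90.2, 0.1, -124.0]
contact_force: [-0.0, -0.4, -0.2]
finger_gap: 0.0936
t 33.55 along -1.09 lat 1.12 mm | F along -0.32 lat -0.16 z -0.19 | gap 93.6 yaw -123.98 z 216.2
pin 0.68 [0.4997 0.0337 0.1326]
0.94 333 322.93993993993996 165.76576576576576 [0.5026 0.0342 0.133 ]
```

View pics/w3.png

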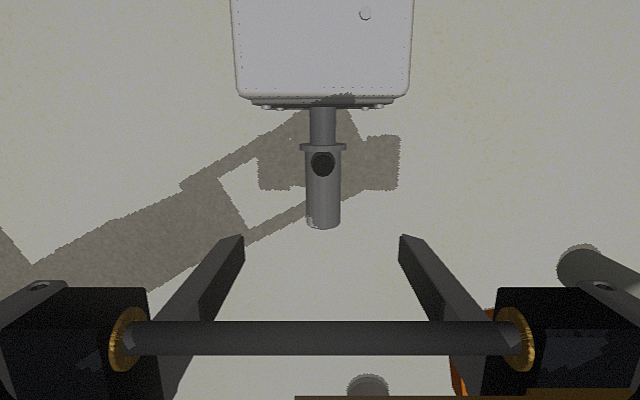

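```bash

python3 -m jog '[{"tx":0.005,"ty":0.007,"tz":0,"roll":0},{"tx":0.011,"ty":0.015,"tz":0,"roll":0},{"tx":0.017,"ty":0.023,"tz":-0.01,"roll":0},{"tx":0.0225,"ty":0.0308,"tz":-0.02,"roll":0},{"tx":0.0225,"ty":0.0308,"tz":-0.035,"roll":0},{"tx":0.0225,"ty":0.0308,"tz":-0.05,"roll":0},{"tx":0.0225,"ty":0.0308,"tz":-0.055,"roll":0},{"tx":0.0225,"ty":0.0308,"tz":-0.055,"roll":0}]' -1; python3 ax.py
```

```text
clock: 34.5
tcp_pos: [0.5018, 0.0343, 0.1602]
tcp_rot: [-90.3, 0.0, -124.0]
contact_force: [-0.4, -0.4, -0.3]
finger_gap: 0.0336
t 34.50 along 36.46 lat 0.21 mm | F along -0.56 lat 0.11 z -0.29 | gap 33.6 yaw -124.00 z 160.2
```

```bash

python3 -m jog '[{"tx":0.0007,"ty":0.0003,"tz":0,"roll":0},{"tx":0.0007,"ty":0.0003,"tz":0,"roll":0},{"tx":0.0007,"ty":0.0003,"tz":0,"roll":0},{"tx":0.0007,"ty":0.0003,"tz":0,"roll":0},{"tx":0.0007,"ty":0.0003,"tz":-0.005,"roll":0},{"tx":0.0007,"ty":0.0003,"tz":-0.012,"roll":0},{"tx":0.0007,"ty":0.0003,"tz":-0.018,"roll":0},{"tx":0.0007,"ty":0.0003,"tz":-0.02,"roll":0}]'
python3 -m jog '[{"tx":0,"ty":0,"tz":-0.0005,"roll":0},{"tx":0,"ty":0,"tz":-0.001,"roll":0},{"tx":0,"ty":0,"tz":-0.002,"roll":0},{"tx":0,"ty":0,"tz":-0.003,"roll":0},{"tx":0,"ty":0,"tz":-0.004,"roll":0},{"tx":0,"ty":0,"tz":-0.005,"roll":0},{"tx":0,"ty":0,"tz":-0.006,"roll":0},{"tx":0,"ty":0,"tz":-0.006,"roll":0}]';python3 ax.py
python3 -m jog '[{"tx":0,"ty":0,"tz":-0.0003,"roll":0},{"tx":0,"ty":0,"tz":-0.0006,"roll":0},{"tx":0,"ty":0,"tz":-0.0009,"roll":0},{"tx":0,"ty":0,"tz":-0.0012,"roll":0},{"tx":0,"ty":0,"tz":-0.0015,"roll":0},{"tx":0,"ty":0,"tz":-0.0018,"roll":0},{"tx":0,"ty":0,"tz":-0.002,"roll":0},{"tx":0,"ty":0,"tz":-0.002,"roll":0}]' >/dev/null;python3 ax.py
```

```text
clock: 35.3
tcp_pos: [0.5017, 0.0347, 0.1387]
tcp_rot: [-90.4, -0.1, -124.0]
contact_force: [1.0, 0.1, 0.4]
finger_gap: 0.0009
clock: 36.1
tcp_pos: [0.5019, 0.0346, 0.1328]
tcp_rot: [-90.4, -0.0, -124.0]
contact_force: [0.6, -0.2, 0.3]
finger_gap: 0.0001
t 36.10 along 36.80 lat 0.32 mm | F along 0.18 lat -0.61 z 0.29 | gap 0.1 yaw -124.00 z 132.8
t 36.90 along 36.79 lat 0.32 mm | F along 0.69 lat -0.38 z 0.93 | gap 0.3 yaw -124.00 z 130.7
```

```bash
echo '
' >> ax.py; sed -i 's/if len(sys.argv)>1:.*/if len(sys.argv)>2: sys.exit(int(f[2]>float(sys.argv[2])))/' ax.py
python3 -m jog '[{"tx":0,"ty":0,"tz":-0.0003,"roll":0},{"tx":0,"ty":0,"tz":-0.0006,"roll":0},{"tx":0,"ty":0,"tz":-0.0009,"roll":0},{"tx":0,"ty":0,"tz":-0.0012,"roll":0},{"tx":0,"ty":0,"tz":-0.0015,"roll":0},{"tx":0,"ty":0,"tz":-0.0018,"roll":0},{"tx":0,"ty":0,"tz":-0.002,"roll":0},{"tx":0,"ty":0,"tz":-0.002,"roll":0}]' >/dev/null;python3 ax.py 0 3.5 &&
python3 -m jog '[{"tx":0,"ty":0,"tz":-0.0003,"roll":0},{"tx":0,"ty":0,"tz":-0.0006,"roll":0},{"tx":0,"ty":0,"tz":-0.0009,"roll":0},{"tx":0,"ty":0,"tz":-0.0012,"roll":0},{"tx":0,"ty":0,"tz":-0.0015,"roll":0},{"tx":0,"ty":0,"tz":-0.0018,"roll":0},{"tx":0,"ty":0,"tz":-0.002,"roll":0},{"tx":0,"ty":0,"tz":-0.002,"roll":0}]' >/dev/null && python3 ax.py 0 3.5 &&
python3 -m jog '[{"tx":0,"ty":0,"tz":-0.0003,"roll":0},{"tx":0,"ty":0,"tz":-0.0006,"roll":0},{"tx":0,"ty":0,"tz":-0.0009,"roll":0},{"tx":0,"ty":0,"tz":-0.0012,"roll":0},{"tx":0,"ty":0,"tz":-0.0015,"roll":0},{"tx":0,"ty":0,"tz":-0.0018,"roll":0},{"tx":0,"ty":0,"tz":-0.002,"roll":0},{"tx":0,"ty":0,"tz":-0.002,"roll":0}]' >/dev/null && python3 ax.py 0 3.5
```

```text
t 37.70 along 36.82 lat 0.33 mm | F along 0.16 lat 0.02 z 0.59 | gap 0.5 yaw -124.00 z 128.7
t 38.50 along 36.82 lat 0.32 mm | F along 0.30 lat 0.55 z 0.66 | gap 0.4 yaw -124.00 z 126.6
t 39.30 along 36.79 lat 0.31 mm | F along -0.11 lat -0.93 z 1.07 | gap 0.2 yaw -124.00 z 124.6
```

```bash

python3 -m jog '[{"tx":0,"ty":0,"tz":-0.0003,"roll":0},{"tx":0,"ty":0,"tz":-0.0006,"roll":0},{"tx":0,"ty":0,"tz":-0.0009,"roll":0},{"tx":0,"ty":0,"tz":-0.0012,"roll":0},{"tx":0,"ty":0,"tz":-0.0015,"roll":0},{"tx":0,"ty":0,"tz":-0.0018,"roll":0},{"tx":0,"ty":0,"tz":-0.002,"roll":0},{"tx":0,"ty":0,"tz":-0.002,"roll":0}]' >/dev/null;python3 ax.py 0 3.5 &&
python3 -m jog '[{"tx":0,"ty":0,"tz":-0.0003,"roll":0},{"tx":0,"ty":0,"tz":-0.0006,"roll":0},{"tx":0,"ty":0,"tz":-0.0009,"roll":0},{"tx":0,"ty":0,"tz":-0.0012,"roll":0},{"tx":0,"ty":0,"tz":-0.0015,"roll":0},{"tx":0,"ty":0,"tz":-0.0018,"roll":0},{"tx":0,"ty":0,"tz":-0.002,"roll":0},{"tx":0,"ty":0,"tz":-0.002,"roll":0}]' >/dev/null && python3 ax.py 0 3.5
```

```text
t 40.10 along 36.83 lat 0.26 mm | F along -0.34 lat 1.07 z 4.67 | gap 0.5 yaw -124.00 z 123.2
```

```bash

python3 -m jog '[{"tx":0,"ty":0,"tz":-0.0005,"roll":0},{"tx":0,"ty":0,"tz":-0.0008,"roll":0},{"tx":0,"ty":0,"tz":-0.0011,"roll":0},{"tx":0,"ty":0,"tz":-0.0014,"roll":0},{"tx":0,"ty":0,"tz":-0.0016,"roll":0},{"tx":0,"ty":0,"tz":-0.0018,"roll":0},{"tx":0,"ty":0,"tz":-0.0018,"roll":0},{"tx":0,"ty":0,"tz":-0.0018,"roll":0}]' >/dev/null;python3 ax.py
python3 -m jog '[{"tx":0,"ty":0,"tz":0.005,"roll":0},{"tx":0,"ty":0,"tz":0.02,"roll":0},{"tx":-0.005,"ty":-0.007,"tz":0.05,"roll":0},{"tx":-0.01,"ty":-0.015,"tz":0.08,"roll":0},{"tx":-0.015,"ty":-0.023,"tz":0.095,"roll":0},{"tx":-0.0225,"ty":-0.031,"tz":0.095,"roll":0},{"tx":-0.0225,"ty":-0.031,"tz":0.095,"roll":0},{"tx":-0.0225,"ty":-0.031,"tz":0.095,"roll":0}]' ; python3 ax.py
python3 - <<'E'
from h import *
im=vision.get_image("wrist");cv2.imwrite("pics/w4.png",cv2.resize(im[80:260,220:420],None,fx=3,fy=3,interpolation=cv2.INTER_CUBIC))
im=vision.get_image("scene");cv2.imwrite("pics/s4.png",cv2.resize(im[120:240,300:460],None,fx=4,fy=4,interpolation=cv2.INTER_CUBIC))
E
```

```text
t 40.90 along 37.03 lat 0.21 mm | F along -1.03 lat 2.13 z 9.77 | gap 0.2 yaw -123.99 z 123.1
clock: 41.7
tcp_pos: [0.4788, 0.0038, 0.2162]
tcp_rot: [-90.5, -0.0, -124.0]
contact_force: [-0.3, 1.0, 0.4]
finger_gap: 0.0005
t 41.70 along -1.65 lat 2.17 mm | F along 0.60 lat 0.81 z 0.39 | gap 0.5 yaw -124.02 z 216.2
```

View pics/w4.png

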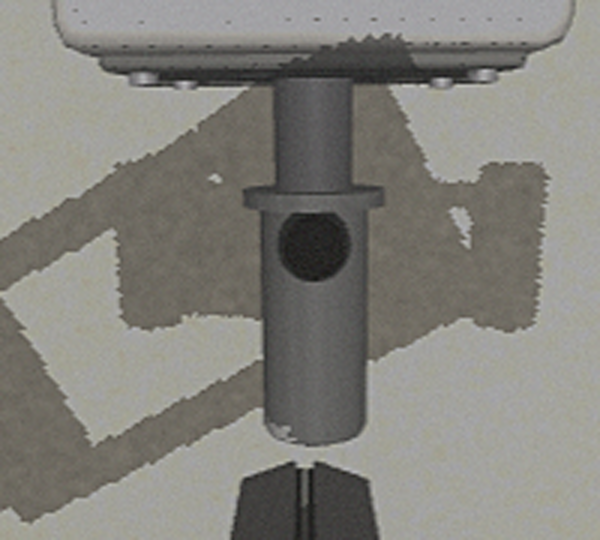

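View pics/s4.png

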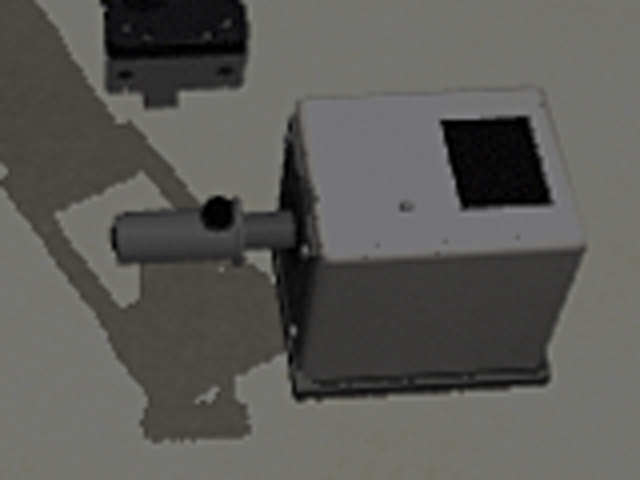

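Both pictures show the job done. In the wrist crop, the cap at about (313, 246) sits low on the barrel and the shut fingertips are clear of the hub. In the scene crop, the cap at about (218, 212) is down on the barrel with no stem showing.

```bash
python3 -c "
from station import workorder;print(workorder.job_done())"
```

```text
the job is handed in; nothing more can be done
None
```

I checked the shaft's end float, set the hub at the middle, pressed the lock pin fully down, let go and handed the job in at about 42 s of the 58 s allowed.

- **Inner stop:** the hub rested there at +17.9 mm along its axis, with about 8 N at the wrist. Less the 1.5 N of sliding friction, that is about 6.5 N on the stop.
- **Outer stop:** it rested there at −19.0 mm, with 7.2 to 7.6 N at the wrist, or about 6 N on the stop. No reading was above 8.1 N while I was sliding the hub.
- **Middle:** the midpoint works out at −0.56 mm. I left the hub at about −0.45 mm, well within the 1.7 mm the groove allows.
- **Pin:** it slid down without catching at the 3 to 5 mm depth where a misaligned pin would stop. It stopped at z = 123.1 to 123.2 mm, against 123 mm expected, and did not move further when pressed with 9.8 N.

**Disagreements and unchecked points:**
- The travel I measured, 36.9 mm, is slightly more than the stated 36 mm maximum. I put that down to the give in the two stops, which does not shift the midpoint.
- The first small correction at the middle came after a 0.4 mm overshoot.
- While the pin was sliding, the wrist read only about 1 N, less than the stated friction. I relied on the depth and the firm stop instead.
- I did not measure the rack, bottle and jar again afterwards, but the arm never came near them.

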